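# Find the fuller spray canister by weight

### The job

Find out which of the two look-alike spray canisters in the rack is the fuller one: first lift the loose cap off the capped canister and set it, open side down, fully into the round socket of the cap stand and let it go. Then feel the weights in turn: lift the canister that wore the cap a good 5 cm clear of its well, hold it still for a second and stand it back in the same well, then do the same lift with the other one. Finish while still holding the heavier canister in the gripper, upright and still, with its base at least 12 cm above the worktop and the lighter one standing in its own well; keep the canisters upright all along and leave the other things where they are.

Things in the scene. Friction and masses are not known exactly. Their poses are not given: they have to be found in the camera images.
- canister_a_mid (a point): one of two look-alike spray canisters, bare aluminium cylinder 48 mm wide, 100 mm tall, with a 29 mm valve cup and small white spray button on top, 116 mm overall. Point on its axis 58 mm above its base; z up. Grasp across the 48 mm, best 65 to 85 mm above the base; in a well the base is 8 mm above the worktop. Nearly empty it weighs 0.14 to 0.18 kg, full 0.39 to 0.49 kg.
- canister_b_mid (a point): the other canister: same description as canister_a_mid; which of the two is heavier must be felt.
- cap_mid (a point): loose white plastic cap, an upside-down cup: 40 mm outer diameter, 46 mm high, wall 3 mm, closed on top, 30 g. Point at its centre, 23 mm above its open rim; z up. It starts resting, unfastened, on the shoulder of the canister in well_capped (rim 108 mm, top 154 mm above the worktop) and is clear of the spray button after 16 mm straight up. Grip across the 40 mm near its top.
- well_capped (a point): centre of the floor of the well with the capped canister, 8 mm above the worktop. The rack is a fixed white plate 88 x 230 x 18 mm, long side along y of this point, x across the rack; its two round wells are 55 mm wide, 10 mm deep, 130 mm apart along y.
- well_bare (a point): centre of the floor of the other well of the rack, 130 mm along +y of well_capped, 8 mm above the worktop; holds the canister without cap.
- cap_socket (a point): centre of the floor of the round socket of the cap stand, 8 mm above the worktop. The stand is a fixed grey plate 76 x 76 mm, 18 mm thick; the socket is 48 mm wide and 10 mm deep.
- stapler: bystander, not to be disturbed: desk stapler, 36 x 143 x 46 mm, long side along its y; origin at the centre of its underside.
- sticky_notes: bystander, not to be disturbed: pad of sticky notes, 75 x 75 x 16 mm; origin at the centre of its underside.
- swab_box: bystander, not to be disturbed: carton of swabs, 63 x 105 x 59 mm, long side along its y; origin at the centre of its underside.
Mind the look-alikes: they are no part of the job. What is shaped like the part that bears canister_a_mid but orange is not meant.

How it is judged:
By the outcome, as a careful person would: the job done as asked, in the order asked, and still so for the second after the job is handed in, while the arm keeps its last pose, push and grip.
It also fails if it takes over 72 s, if anything falls off the work surface, if the arm or the gripper's body presses on something with over 40 N, if the wrist force passes 120 N, or if a joint passes its speed limit or range.

### The arm

A 6-joint arm with a two-finger parallel gripper is mounted at the origin on a cart in front of the work surface, level with it; the furniture and walls round the work are solid. World frame = base frame: x ahead of the robot, y to its left, z up, the work surface at z = 0. Lengths are in m, angles in rad, forces in N, time in s.
With the tool pointing down it reaches from about 0.25 to 0.725 m from the base axis. Payload 4 kg.
Tool frame: the origin (TCP) lies between the finger pads; the fingertips stand 17 mm ahead of it and the grasp point (between the pads) lies 2 mm behind it; z points along the fingers, y is the direction in which the jaws open and shut (so a half turn about z gives the same grasp; the last joint's range is limited). The gripper opens to 85 mm and grips with 20 to 120 N. Pads are 22 mm wide; open, the fingers measure 114 mm over their backs; the gripper's body (76 mm by 85 mm) begins 54 mm behind the grasp point. The pads swing forward as they close: fully open they stand 13 mm farther back than shut.
Start: joints at [1.137, 0.241, 0.005, 1.335, 0, 1.571], TCP at [0.21, 0.454, 0.248] pointing down, gripper open.
Joint ranges: [-2.72, 2.72], [-1.05, 1.87], [-1.09, 1.28], [-1.99, 2.15], [-1.42, 1.44], [-3.14, 3.14]. Speed limits (rad/s): [2.79, 2.79, 3.14, 3.14, 3.14, 3.14].

### API

Orientations are given as a unit quaternion [x, y, z, w].
In Python, from workcell import readout, viewer, order gives the robot as it stands. The module is installed in compiled form; this text tells all that it offers.
- The arm moves only by the shell command python3 -m crank 'ROWS'. ROWS is text: rows parted by semicolons, each of 7 numbers parted by spaces: the shift along the tool's x, y, z in m, then the turn, a rotation vector about the tool's x, y, z in rad, then the gripper's target within -1 to 1 (shut at 1, half-way at 0, fully open at -1). A call has 1 to 20 rows; each row shifts and turns the pose as measured when the row begins, along the tool's axes as they then stand; what a row does not reach is not made up. A row lasts 1/12 s, in which the tool goes at most 41.7 mm and 7.16 degrees, less where a joint would pass 70% of its speed; a pose out of reach is approached as far as the arm can. A call with a gripper value outside its range is refused whole. The fingers move at their own pace and stop on an object; the grip force is fixed at half the most. Time passes only in rows, so rows that do not move let the fingers close. It gives the time, the measured TCP pose, the force and the opening at its end, in the units of the state.
- readout.get_obs(): the state, without advancing time (a new reading comes with each control period).
- viewer.camera(name): name is "scene" or "top" or "wrist"; returns the picture (480x640x3 uint8, red, green, blue); there is no depth.
- viewer.calibration(name): a dict with "fx", "fy", "cx", "cy" (pixels), "eye" and "rotation" of the camera in the world. Camera axes: x right, y down, z forward; pixel columns grow to the right and rows downward; lengths in m; the calibration is good to about 2 mm. The wrist camera is an equidistant fisheye: a pixel r from the principal point sees the ray r / f radians off the axis. A picture is of the moment at which its call begins: read the wrist's pose just before it. calibration takes no time and is no camera call; for the wrist camera it gives the pose at the moment of the call.
- order.job_done(): hands the job in, once; it reports no verdict.
The state is a dict: "clock": time; "joint_pos": joint angles; "joint_vel": joint speeds; "tau": joint torques, N m; "eef_pos": TCP position; "tool_rot": TCP orientation; "ft_force": force on the tool from outside, world axes, zero at the start; "ft_torque": the same for the moment, N m; "grip_width": finger opening in m.
Only numpy, scipy, OpenCV 4.12 (cv2) and the standard library are available. Lean on these libraries where they do the work, as an engineer would, in place of code of your own. Each camera call takes 0.05 s, during which the arm holds its last target. There are 200 camera calls.

## Working session

There is one attempt and no reset: what is moved stays moved. The work goes in short steps, Python scripts to look and compute and a shell command to move; the robot and the scene stay as the last step left them, time stands still between calls to the robot, and variables do not carry over. Pictures are saved under pics/ and viewed, about 8 in all and at most 12, crops included, and the job is handed in when it is done.

```bash
mkdir -p pics
python3 - <<'E'
from workcell import readout, viewer
import cv2, numpy as np
o=readout.get_obs()
for k in o: print(k,np.round(o[k],4))
for n in ("scene","top"):
    im=viewer.camera(n); cv2.imwrite(f"pics/{n}0.png",im[:,:,::-1]); c=viewer.calibration(n)
    print(n,{k:np.round(v,4).tolist() for k,v in c.items()})
E
```

```text
clock 0.0
joint_pos [1.137  0.2414 0.0037 1.3352 0.     1.5708]
joint_vel [-0.0004  0.0011 -0.0003  0.0006 -0.0019 -0.0016]
tau [ 1.50000e-03 -3.72315e+01  2.52410e+01  1.69000e-02  1.00000e-04
 -0.00000e+00]
eef_pos [0.2099 0.4532 0.2474]
tool_rot [ 2.152e-01  9.766e-01 -1.000e-03 -2.000e-04]
ft_force [-1.0121 -0.0116  0.4388]
ft_torque [-0.0014  0.0123 -0.0406]
grip_width 0.0858
scene {'fx': 508.0038, 'fy': 508.0038, 'cx': 303.4402, 'cy': 238.1752, 'eye': [-0.0912, -0.444, 0.9669], 'rotation': [0.8163, -0.4659, 0.1634, -0.3]}
top {'fx': 613.2259, 'fy': 613.2259, 'cx': 321.2914, 'cy': 249.3733, 'eye': [0.2049, -0.049, 1.5765], 'rotation': [0.7191, -0.687, 0.0739, -0.0746]}
```

View pics/top0.png

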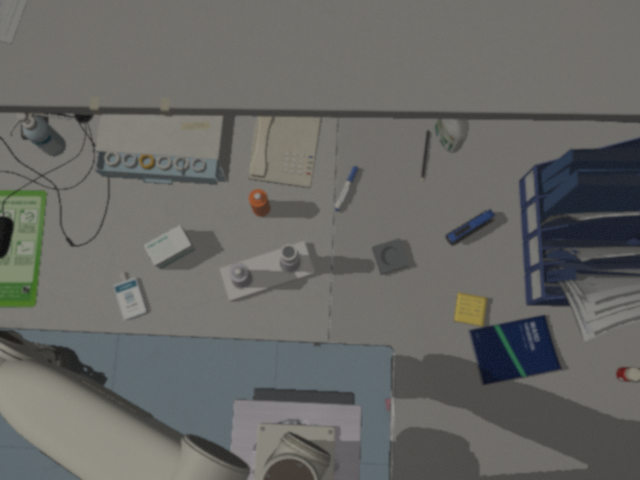

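View pics/scene0.png

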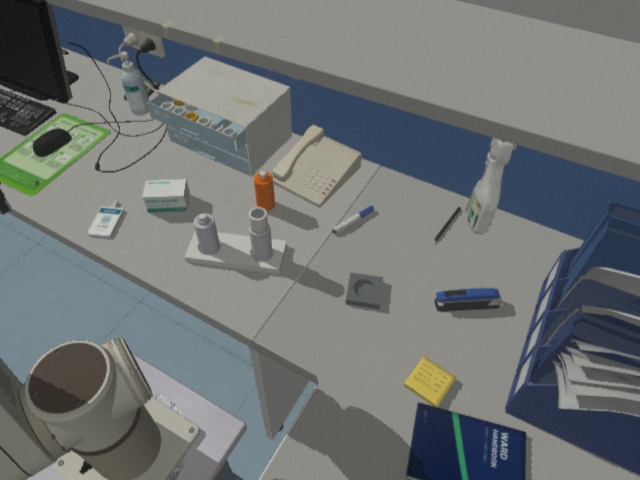

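Top view: the rack is at (267,272), with a bare canister at (240,274) and the capped one at (289,257). The orange look-alike at (260,203) isn't meant, because both canisters of the job are bare aluminium in the rack. The cap stand is at (392,256). I'll confirm this in an enlarged crop and measure.

```bash
cat > h.py <<'E'
import numpy as np, cv2
from scipy.spatial.transform import Rotation as R
from workcell import readout, viewer
def ray(n,u,v,c=None):
    c=c or viewer.calibration(n); d=R.from_quat(c["rotation"]).apply([(u-c["cx"])/c["fx"],(v-c["cy"])/c["fy"],1.])
    return np.array(c["eye"]),d
def onz(n,u,v,z):
    e,d=ray(n,u,v); return e+d*(z-e[2])/d[2]
def pix(n,p):
    c=viewer.calibration(n); q=R.from_quat(c["rotation"]).inv().apply(np.array(p)-c["eye"])
    return np.array([c["fx"]*q[0]/q[2]+c["cx"],c["fy"]*q[1]/q[2]+c["cy"]])
E
python3 - <<'E'
from h import *
t=cv2.imread("pics/top0.png"); s=cv2.imread("pics/scene0.png")
a=cv2.resize(t[230:310,210:420],None,fx=3.8,fy=3.8,interpolation=cv2.INTER_CUBIC)
b=cv2.resize(s[195:320,180:390],None,fx=2.3*1.65,fy=2.3,interpolation=cv2.INTER_CUBIC)
b=cv2.resize(s[195:315,180:390],None,fx=2.4,fy=2.4,interpolation=cv2.INTER_CUBIC)
w=max(a.shape[1],b.shape[1]); P=lambda i:cv2.copyMakeBorder(i,0,0,0,w-i.shape[1],0)
cv2.imwrite("pics/crop.png",np.vstack([P(a),P(b)]))
# rack: white-ish, stand: dark grey
hsv=cv2.cvtColor(t,cv2.COLOR_BGR2HSV)
print("vals rack",t[290,240],"table",t[230,350],"stand",t[268,395])
for name,box,m in (("rack",(210,230,325,310),t.min(2)>150),("stand",(360,230,425,285),t.max(2)<115)):
    mm=np.zeros(m.shape,np.uint8); x0,y0,x1,y1=box; mm[y0:y1,x0:x1]=m[y0:y1,x0:x1]*255
    cs=cv2.findContours(mm,cv2.RETR_EXTERNAL,cv2.CHAIN_APPROX_NONE)[0]
    c=max(cs,key=cv2.contourArea); r=cv2.minAreaRect(c); bp=cv2.boxPoints(r)
    print(name,cv2.contourArea(c),r); 
    w=np.array([onz("top",*p,0.018)[:2] for p in bp]); print(w.round(4),w.mean(0).round(4),np.linalg.norm(np.diff(w,axis=0),axis=1).round(4))
E
```

```text
vals rack [131 135 138] table [105 110 111] stand [73 74 72]Traceback (most recent call last):
  File "<stdin>", line 14, in <module>
ValueError: max() iterable argument is empty
```

View pics/crop.png

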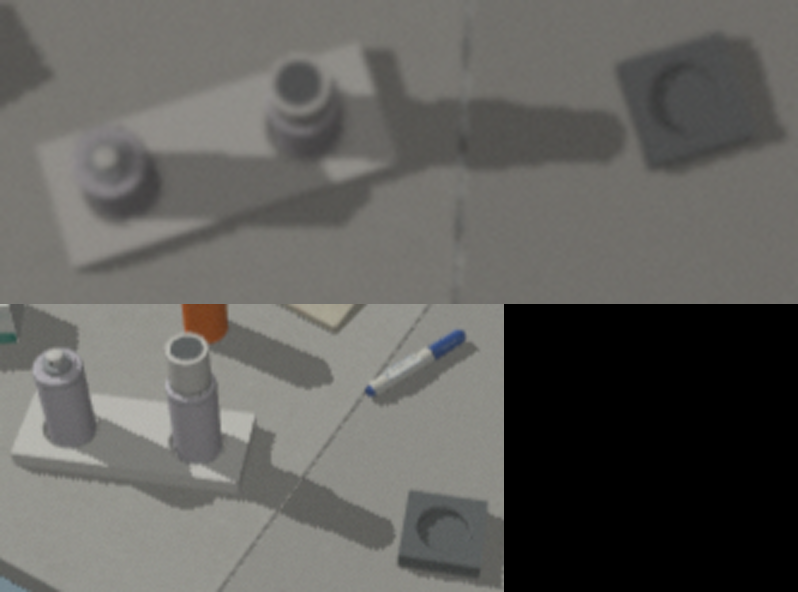

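Crop: the capped canister's cap top is at crop (299,82) and in the scene crop at (187,350). The bare button is at (106,158) and (55,355), and the socket is at (690,100). This confirms the choice. Next I'll triangulate.

Run:
```python
from h import *
T=lambda x,y:((x+.5)/3.8-.5+210,(y+.5)/3.8-.5+230)
S=lambda x,y:((x+.5)/2.4-.5+180,(y-304+.5)/2.4-.5+195)
def show(n,f,pts,z):
    w=np.array([onz(n,*f(*p),z)[:2] for p in pts]); e=np.roll(w,-1,0)-w
    print(w.round(4).tolist(),"mean",w.mean(0).round(4),"len",np.linalg.norm(e,axis=1).round(4),"ang",np.degrees(np.arctan2(e[:,1],e[:,0])).round(1)); return w.mean(0)
show("top",T,[(38,147),(360,43),(395,158),(77,268)],.018)
show("top",T,[(615,67),(718,34),(755,138),(652,168)],.018)
show("scene",S,[(410,493),(487,499),(479,572),(400,564)],.018)
def tri(a,b):
    e1,d1=ray("top",*T(*a)); e2,d2=ray("scene",*S(*b))
    k=np.linalg.lstsq(np.c_[d1,-d2],e2-e1,rcond=None)[0]; p=e1+d1*k[0]; q=e2+d2*k[1]
    return ((p+q)/2).round(4),np.linalg.norm(p-q).round(4)
for n,a,b,z in (("cap",(299,82),(187,350),.154),("btn",(104,157),(55,355),.124),("sock",(689,100),(443,531),.018)):
    print(n,tri(a,b),onz("top",*T(*a),z).round(4),onz("scene",*S(*b),z).round(4))
# refined: stand & rack masks
t=cv2.imread("pics/top0.png").max(2)
for name,(x0,y0,x1,y1),m in (("rack",(210,230,325,310),t>126),):
    print(m[y0:y1,x0:x1].sum())
c=viewer.calibration("wrist");o=readout.get_obs();print({k:np.round(v,4).tolist() for k,v in c.items()})
```

```text
[[0.4756, 0.2198], [0.558, 0.0051], [0.4791, -0.0227], [0.3944, 0.1871]] mean [0.4768 0.0973] len [0.2299 0.0836 0.2262 0.0875] ang [ -69.  -160.6  112.    22. ]
[[0.5492, -0.1701], [0.5756, -0.2401], [0.5042, -0.2667], [0.4803, -0.1971]] mean [ 0.5273 -0.2185] len [0.0749 0.0762 0.0735 0.0741] ang [ -69.3 -159.6  109.    21.4]
[[0.5487, -0.1741], [0.5794, -0.2407], [0.5016, -0.2692], [0.4728, -0.2032]] mean [ 0.5256 -0.2218] len [0.0733 0.0829 0.072  0.0812] ang [ -65.2 -159.9  113.5   21. ]
cap (array([0.501 , 0.0379, 0.1493]), np.float64(0.0012)) [0.5005 0.0371 0.154 ] [0.4971 0.0355 0.154 ]
btn (array([0.4535, 0.1598, 0.1202]), np.float64(0.0003)) [0.4527 0.1594 0.124 ] [0.4511 0.157  0.124 ]
sock (array([ 0.5286, -0.2208,  0.0142]), np.float64(0.0021)) [ 0.5285 -0.2212  0.018 ] [ 0.5253 -0.2209  0.018 ]
1394
{'fx': 371.6483, 'fy': 371.6483, 'cx': 322.3854, 'cy': 238.8876, 'eye': [0.1488, 0.4827, 0.3721], 'rotation': [0.835, 0.5343, 0.07, 0.1113]}
```

```bash
cat >> h.py <<'E'
def go(p,yaw=np.radians(21.4)):
    o=readout.get_obs(); r=R.from_quat(o["tool_rot"]); d=r.inv().apply(np.array(p)-o["eef_pos"])
    want=R.from_matrix(np.array([[-np.sin(yaw),np.cos(yaw),0],[np.cos(yaw),np.sin(yaw),0],[0,0,-1]]).T)
    print("t",round(o["clock"],2),"tcp",o["eef_pos"].round(4),"tool shift mm",(d*1000).round(1),"turn",(r.inv()*want).as_rotvec().round(3),"F",np.round(o["ft_force"],2),"w",round(o["grip_width"],4))
E
python3 -m crank '0 0 0 0 0 .11 -1;0 0 0 0 0 .11 -1;0 0 0 0 0 .11 -1;0 0 0 0 0 .11 -1;0 0 0 0 0 .11 -1;0 0 0 0 0 .11 -1;0 0 0 0 0 .11 -1;0 0 0 0 0 0 -1'
python3 -c "
from h import *; go([.5,.037,.25])"
```

```text
clock: 0.77
eef_pos: [0.2087, 0.4505, 0.243]
tool_rot: [0.582, 0.813, -0.006, 0.001]
ft_force: [0.6, 0.1, 0.3]
grip_width: 0.0855
t 0.77 tcp [0.2087 0.4505 0.243 ] tool shift mm [-485.5  141.8   -3.8] turn [-0.009  0.009 -0.044] F [0.62 0.1  0.28] w 0.0855
```

```bash
python3 -m crank '-.033 .0095 -.0005 0 0 -.005 -1;-.033 .0095 -.0005 0 0 -.005 -1;-.033 .0095 -.0005 0 0 -.005 -1;-.033 .0095 -.0005 0 0 -.005 -1;-.033 .0095 -.0005 0 0 -.005 -1;-.033 .0095 -.0005 0 0 -.005 -1;-.033 .0095 -.0005 0 0 -.005 -1;-.033 .0095 -.0005 0 0 -.005 -1;-.033 .0095 -.0005 0 0 0 -1;-.033 .0095 -.0005 0 0 0 -1;-.033 .0095 -.0005 0 0 0 -1;-.033 .0095 -.0005 0 0 0 -1;-.033 .0095 -.0005 0 0 0 -1;-.033 .0095 -.0005 0 0 0 -1;0 0 0 0 0 0 -1'
python3 -c "
from h import *; go([.5,.037,.25])"
```

```text
clock: 2.02
eef_pos: [0.5144, 0.055, 0.2476]
tool_rot: [0.54, 0.841, -0.009, -0.0]
ft_force: [0.7, 0.1, 0.3]
grip_width: 0.0853
t 2.02 tcp [0.5144 0.055  0.2476] tool shift mm [-10.3 -20.6  -2. ] turn [-0.014  0.01   0.055] F [0.67 0.08 0.3 ] w 0.0853
```

```bash
python3 -m crank '-.01 -.02 -.002 -.014 .01 .055 -1;0 0 0 0 0 0 -1'
cat >> h.py <<'E'
def wray(u,v,c):
    x,y=u-c["cx"],v-c["cy"]; r=np.hypot(x,y); th=r/c["fx"]
    d=R.from_quat(c["rotation"]).apply([np.sin(th)*x/r,np.sin(th)*y/r,np.cos(th)]); return np.array(c["eye"]),d
def wpix(p,c):
    q=R.from_quat(c["rotation"]).inv().apply(np.array(p)-c["eye"]); r=np.hypot(q[0],q[1]); th=np.arctan2(r,q[2])
    return np.array([c["cx"]+c["fx"]*th*q[0]/r,c["cy"]+c["fx"]*th*q[1]/r])
def won(u,v,z,c):
    e,d=wray(u,v,c); return e+d*(z-e[2])/d[2]
E
python3 -c "
from h import *; go([.5,.037,.25])
c=viewer.calibration('wrist'); im=viewer.camera('wrist'); cv2.imwrite('pics/w1.png',im[:,:,::-1])
import json; json.dump({k:np.array(v).tolist() for k,v in c.items()},open('w1.json','w'))
print(wpix([.5,.037,.154],c),wpix([.4527,.159,.124],c),wpix([.528,-.221,.018],c))
"
```

```text
clock: 2.18
eef_pos: [0.5011, 0.0352, 0.2482]
tool_rot: [0.564, 0.826, -0.001, -0.001]
ft_force: [0.7, 0.2, 0.4]
grip_width: 0.0855
t 2.18 tcp [0.5011 0.0352 0.2482] tool shift mm [ 2.  -0.4 -1.8] turn [-0.003 -0.001 -0.   ] F [0.68 0.19 0.38] w 0.0855
[323.41712634 249.63279554] [324.43769848  46.07633457] [268.20508567 410.43594063]
```

View pics/w1.png

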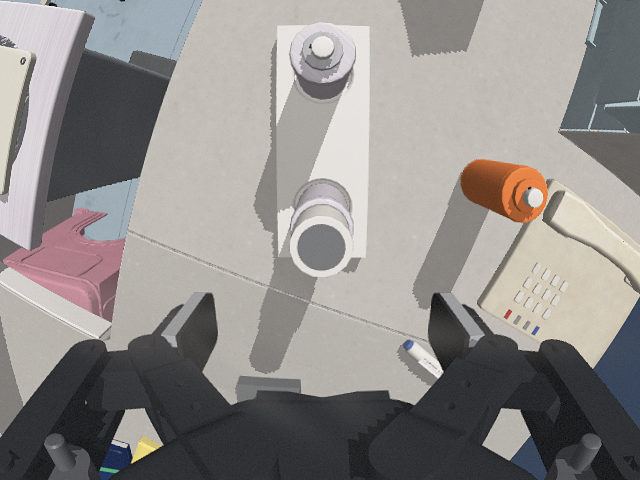

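The wrist view shows the cap top ring centred near (321,245), the bare button at (323,46) and the rack edges vertical at x 277 to 369. I'll measure from this.

```bash
python3 -c "
from h import *; import json
c=json.load(open('w1.json')); g=cv2.imread('pics/w1.png',0)
print('cap',won(321,244.5,.154,c).round(4),'btn',won(323,46.5,.124,c).round(4),'rack corners',[won(*p,.018,c).round(4).tolist() for p in ((277,26),(369,26),(366,257))])
# inner grey disc centroid
hsv=cv2.cvtColor(cv2.imread('pics/w1.png'),cv2.COLOR_BGR2HSV); m=(g<150).astype(np.uint8); n,l,st,ce=cv2.connectedComponentsWithStats(m)
k=l[245,321]; print(st[k],ce[k],won(*ce[k],.154,c).round(4))
p=won(*ce[k],.154,c); go([p[0],p[1],.138])
"
```

```text
cap [0.4974 0.0395 0.154 ] btn [0.4519 0.1584 0.124 ] rack corners [[0.3927, 0.1888, 0.018], [0.4743, 0.2208, 0.018], [0.5576, 0.0075, 0.018]]
[ 298  224   47   46 1723] [320.89959373 246.86535113] [0.4979 0.0381 0.154 ]
t 2.23 tcp [0.502  0.0366 0.2479] tool shift mm [  2.6  -3.1 109.9] turn [-0.002 -0.002  0.002] F [0.78 0.39 0.11] w 0.0853
```

```bash
python3 -m crank '.0025 -.003 .02 0 0 0 -1;0 0 .025 0 0 0 -1;0 0 .025 0 0 0 -1;0 0 .02 0 0 0 -1;0 0 .012 0 0 0 -1;0 0 .006 0 0 0 -1;0 0 0 0 0 0 -1'
python3 -c "
from h import *; go([.498,.0382,.138])"
```

```text
clock: 2.82
eef_pos: [0.4983, 0.0427, 0.1366]
tool_rot: [0.554, 0.832, 0.002, -0.0]
ft_force: [-0.6, 0.1, 1.1]
grip_width: 0.0853
t 2.82 tcp [0.4983 0.0427 0.1366] tool shift mm [-4.  -2.  -1.4] turn [ 0.002 -0.003  0.022] F [-0.59  0.07  1.1 ] w 0.0853
```

```bash
python3 -m crank '-.004 -.002 -.0015 0 0 .022 -1;0 0 0 0 0 0 -1;0 0 0 0 0 0 0;0 0 0 0 0 0 .5;0 0 0 0 0 0 1;0 0 0 0 0 0 1;0 0 0 0 0 0 1;0 0 0 0 0 0 1;0 0 0 0 0 0 1;0 0 0 0 0 0 1'
python3 -c "
from h import *; go([.498,.0382,.138])"
```

```text
clock: 3.65
eef_pos: [0.5008, 0.039, 0.1433]
tool_rot: [0.563, 0.827, 0.004, 0.003]
ft_force: [0.3, 0.2, -1.4]
grip_width: 0.0388
t 3.65 tcp [0.5008 0.039  0.1433] tool shift mm [ 0.3 -3.   5.3] turn [ 0.01  -0.     0.002] F [ 0.27  0.25 -1.37] w 0.0388
```

```bash
python3 -m crank '0 0 -.01 0 0 0 1;0 0 -.015 0 0 0 1;0 0 -.02 0 0 0 1;0 0 -.02 0 0 0 1;0 0 -.02 0 0 0 1;0 0 -.02 0 0 0 1;0 0 0 0 0 0 1'
python3 -c "
from h import *; go([.528,-.2205,.245])
c=viewer.calibration('wrist'); im=viewer.camera('wrist'); cv2.imwrite('pics/w2.png',im[:,:,::-1])
"
```

```text
clock: 4.23
eef_pos: [0.4985, 0.0385, 0.2545]
tool_rot: [0.563, 0.827, 0.003, 0.001]
ft_force: [1.2, 0.4, 0.5]
grip_width: 0.0387
t 4.23 tcp [0.4985 0.0385 0.2545] tool shift mm [-251.8  -67.5    8.6] turn [ 0.006 -0.002  0.002] F [1.24 0.41 0.52] w 0.0387
```

View pics/w2.png

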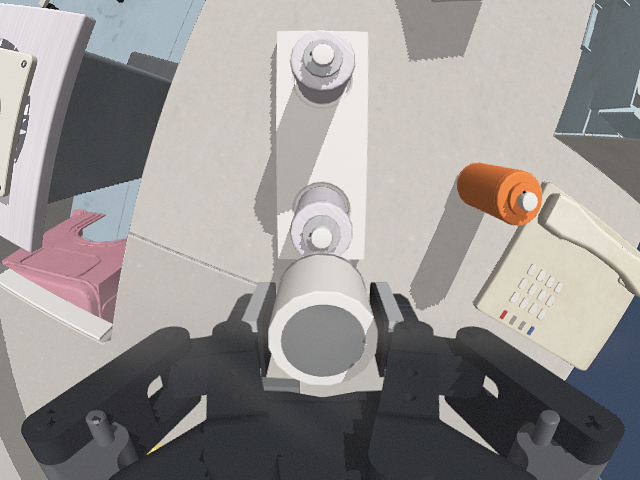

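The cap is gripped and lifted: its top is at (323,338) between the pads. The freed canister's button is visible at (321,237).

```bash
python3 -m crank '-.02 -.005 0 0 0 0 1;-.03 -.008 0 0 0 0 1;-.03 -.008 0 0 0 0 1;-.03 -.008 0 0 0 0 1;-.03 -.008 0 0 0 0 1;-.03 -.008 0 0 0 0 1;-.03 -.008 0 0 0 0 1;-.03 -.008 0 0 0 0 1;-.02 -.006 0 0 0 0 1;0 0 0 0 0 0 1'
python3 -c "
from h import *
c=viewer.calibration('wrist'); go([.528,-.2205,.245])
im=viewer.camera('wrist'); cv2.imwrite('pics/w3.png',im[:,:,::-1])
import json; json.dump({k:np.array(v).tolist() for k,v in c.items()},open('w3.json','w'))
print(wpix([.528,-.2205,.018],c), wpix(readout.get_obs()['eef_pos'],c))
"
```

```text
clock: 5.12
eef_pos: [0.5257, -0.227, 0.2421]
tool_rot: [0.56, 0.829, 0.001, -0.006]
ft_force: [0.5, -0.1, -1.7]
grip_width: 0.039
t 5.12 tcp [ 0.5257 -0.227   0.2421] tool shift mm [ 5.2  4.6 -2.9] turn [-0.004 -0.011  0.01 ] F [ 0.54 -0.05 -1.69] w 0.039
[328.97298004 209.41282161] [324.92606244 322.01756103]
```

View pics/w3.png

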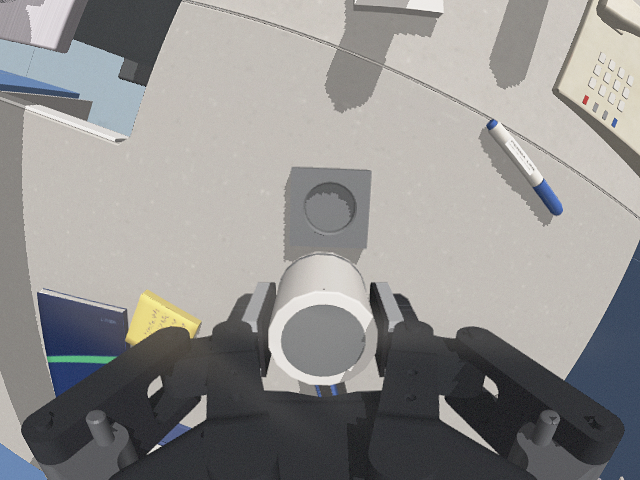

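The socket is centred at (330,208), within a pixel of my prediction of (329,209), and the cap top is at (323,340). I'll work out the cap's offset in the hand and the remaining shift.

```bash
python3 -c "
from h import *; import json
c=json.load(open('w3.json')); g=cv2.imread('pics/w3.png',0)
print('socket',won(330,208.5,.018,c).round(4), 'stand', np.mean([won(*p,.018,c) for p in ((291,167),(371,170),(367,249),(287,246))],0).round(4))
m=((g<150)&(g>90)).astype(np.uint8); n,l,st,ce=cv2.connectedComponentsWithStats(m); k=l[340,323]; print(st[k],ce[k])
tcp=np.array([.5257,-.227,.2421]); q=R.from_quat([.56,.829,.001,-.006])
top=won(*ce[k],.2421+.011,c); print('cap top world',top.round(4),'in tool mm',(q.inv().apply(top-tcp)*1000).round(1))
"
```

```text
socket [ 0.5286 -0.2193  0.018 ] stand [ 0.5278 -0.2197  0.018 ]
[ 281  305   85   72 4731] [322.94335236 340.11435215]
cap top world [ 0.5252 -0.2269  0.2531] in tool mm [  0.4  -0.5 -11. ]
```

```bash
python3 -m crank '.005 .005 .02 -.004 -.011 .01 1;0 0 .03 0 0 0 1;0 0 .03 0 0 0 1;0 0 .03 0 0 0 1;0 0 .03 0 0 0 1;0 0 .02 0 0 0 1;0 0 .01 0 0 0 1;0 0 0 0 0 0 1'
python3 -c "
from h import *
go([.5282,-.2197,.06])"
```

```text
clock: 5.83
eef_pos: [0.5252, -0.2084, 0.0627]
tool_rot: [0.561, 0.828, 0.002, -0.004]
ft_force: [-0.3, 0.6, -0.9]
grip_width: 0.0388
t 5.83 tcp [ 0.5252 -0.2084  0.0627] tool shift mm [-11.6  -1.4   2.6] turn [-0.001 -0.008  0.007] F [-0.29  0.58 -0.85] w 0.0388
```

```bash
python3 -m crank '-.0115 -.0015 .0 0 -.008 .007 1;0 0 0 0 0 0 1;0 0 0 0 0 0 1'
python3 -c "
from h import *
go([.5282,-.2197,.06])"
```

```text
clock: 6.08
eef_pos: [0.5278, -0.2177, 0.0625]
tool_rot: [0.562, 0.827, -0.001, -0.001]
ft_force: [0.5, 0.2, 0.2]
grip_width: 0.0389
t 6.08 tcp [ 0.5278 -0.2177  0.0625] tool shift mm [-2.  -0.3  2.5] turn [-0.003 -0.001  0.003] F [0.48 0.23 0.16] w 0.0389
```

```bash
python3 -m crank '-.002 0 .004 0 0 0 1;0 0 .004 0 0 0 1;0 0 .004 0 0 0 1;0 0 .003 0 0 0 1;0 0 .003 0 0 0 1;0 0 0 0 0 0 1'
python3 -c "
from h import *
go([.5282,-.2197,.043])"
```

```text
clock: 6.58
eef_pos: [0.5314, -0.221, 0.0473]
tool_rot: [0.563, 0.827, 0.0, 0.003]
ft_force: [-0.5, 0.5, -1.0]
grip_width: 0.0386
t 6.58 tcp [ 0.5314 -0.221   0.0473] tool shift mm [ 2.4 -2.5  4.3] turn [0.004 0.004 0.002] F [-0.55  0.53 -1.  ] w 0.0386
```

```bash
python3 -m crank '.002 -.0025 .002 0 0 0 1;0 0 .002 0 0 0 1;0 0 .002 0 0 0 1;0 0 0 0 0 0 1'
python3 -c "
from h import *
go([.5282,-.2197,.043])"
```

```text
clock: 6.92
eef_pos: [0.5289, -0.2207, 0.0429]
tool_rot: [0.563, 0.827, 0.0, 0.004]
ft_force: [0.0, -0.2, 0.5]
grip_width: 0.0392
t 6.92 tcp [ 0.5289 -0.2207  0.0429] tool shift mm [ 1.2 -0.3 -0.1] turn [0.005 0.006 0.002] F [ 0.03 -0.18  0.46] w 0.0392
```

```bash
python3 -m crank '.001 0 .002 0 0 0 1;0 0 .001 0 0 0 1;0 0 0 0 0 0 1'
python3 -c "
from h import *
go([.5282,-.2197,.043])"
```

```text
clock: 7.17
eef_pos: [0.5293, -0.2208, 0.0428]
tool_rot: [0.563, 0.826, 0.0, 0.006]
ft_force: [-0.9, -0.4, -0.0]
grip_width: 0.0388
t 7.17 tcp [ 0.5293 -0.2208  0.0428] tool shift mm [ 1.4 -0.7 -0.3] turn [0.007 0.01  0.001] F [-0.92 -0.43 -0.05] w 0.0388
```

```bash
python3 -m crank '0 0 0 0 0 0 .5;0 0 0 0 0 0 0;0 0 0 0 0 0 -.5;0 0 0 0 0 0 -1;0 0 0 0 0 0 -1;0 0 0 0 0 0 -1;0 0 -.01 0 .01 0 -1;0 0 -.025 0 0 0 -1;0 0 -.03 0 0 0 -1;0 0 -.035 0 0 0 -1;0 0 -.035 0 0 0 -1;0 0 -.035 0 0 0 -1;0 0 -.03 0 0 0 -1;0 0 0 0 0 0 -1'
python3 -c "
from h import *
c=viewer.calibration('wrist'); go([.499,.0377,.25])
im=viewer.camera('wrist'); cv2.imwrite('pics/w4.png',im[:,:,::-1])
import json; json.dump({k:np.array(v).tolist() for k,v in c.items()},open('w4.json','w'))
print(wpix([.5282,-.2197,.054],c))
"
```

```text
clock: 8.33
eef_pos: [0.5253, -0.22, 0.2451]
tool_rot: [0.563, 0.826, 0.002, -0.004]
ft_force: [1.0, -0.6, 0.6]
grip_width: 0.0855
t 8.33 tcp [ 0.5253 -0.22    0.2451] tool shift mm [249.5  69.9  -2.7] turn [-0.002 -0.009  0.001] F [ 0.99 -0.64  0.57] w 0.0855
[327.00913184 222.31505642]
```

View pics/w4.png

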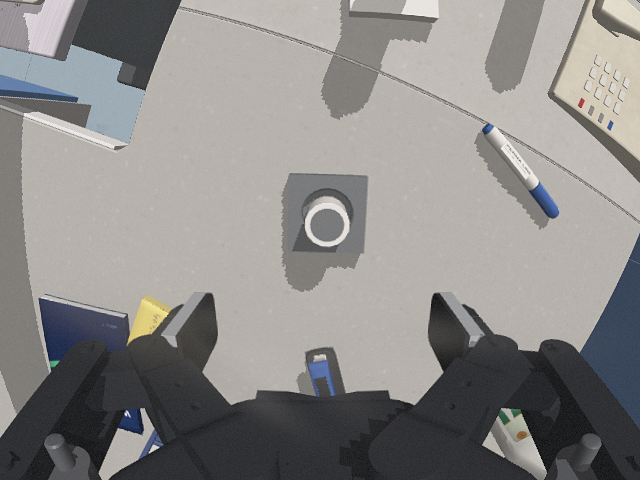

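The cap top is at (327,223) and my prediction for a fully seated cap was (327,222). It is upright and inside the socket. Next is canister A.

```bash
python3 -m crank '.02 .006 0 0 -.008 0 -1;.03 .0085 0 0 0 0 -1;.03 .0085 0 0 0 0 -1;.03 .0085 0 0 0 0 -1;.03 .0085 0 0 0 0 -1;.03 .0085 0 0 0 0 -1;.03 .0085 0 0 0 0 -1;.03 .0085 0 0 0 0 -1;.02 .005 0 0 0 0 -1;0 0 0 0 0 0 -1'
python3 -c "
from h import *
c=viewer.calibration('wrist'); go([.499,.0377,.25])
im=viewer.camera('wrist'); cv2.imwrite('pics/w5.png',im[:,:,::-1])
P=wpix([.499,.0377,.124],c); Q=wpix([.4515,.1587,.124],c)
g=cv2.cvtColor(im,cv2.COLOR_RGB2GRAY)
for p in (P,Q):
    m=np.zeros_like(g); cv2.circle(m,(int(p[0]),int(p[1])),14,255,-1); mm=((g>225)&(m>0)).astype(np.uint8); n,l,st,ce=cv2.connectedComponentsWithStats(mm); k=1+st[1:,4].argmax() if n>1 else 0
    print(p,st[k],ce[k],won(*ce[k],.124,c).round(4))
"
```

```text
clock: 9.22
eef_pos: [0.4926, 0.0472, 0.229]
tool_rot: [0.566, 0.824, -0.006, -0.01]
ft_force: [1.1, 0.1, -0.7]
grip_width: 0.0856
t 9.22 tcp [0.4926 0.0472 0.229 ] tool shift mm [-11.    2.1 -21.2] turn [-0.021 -0.01  -0.006] F [ 1.14  0.09 -0.7 ] w 0.0856
[330.80471592 265.66285634] [320 254  20  12 153] [330.16339869 259.31372549] [0.497  0.0416 0.124 ]
[330.23662292  61.61296185] [319  51  23  16 261] [330.82758621  58.49425287] [0.4511 0.1607 0.124 ]
```

```bash
python3 -m crank '-.011 .002 0 -.02 -.01 -.006 -1;0 0 0 0 0 0 -1;0 0 0 0 0 0 -1'
python3 -c "
from h import *
go([.4988,.038,.081])"
```

```text
clock: 9.52
eef_pos: [0.497, 0.0353, 0.2254]
tool_rot: [0.564, 0.826, -0.003, -0.002]
ft_force: [0.1, -0.3, 0.2]
grip_width: 0.0852
t 9.52 tcp [0.497  0.0353 0.2254] tool shift mm [  2.    3.7 144.4] turn [-0.007  0.001 -0.   ] F [ 0.12 -0.28  0.22] w 0.0852
```

```bash
python3 -m crank '.002 .003 .02 -.006 0 0 -1;0 0 .025 0 0 0 -1;0 0 .025 0 0 0 -1;0 0 .02 0 0 0 -1;0 0 0 0 0 0 -1'
python3 -c "
from h import *
go([.4988,.038,.081])"
```

```text
clock: 9.93
eef_pos: [0.5, 0.0341, 0.1327]
tool_rot: [0.567, 0.824, -0.0, 0.001]
ft_force: [-0.5, -0.9, -1.1]
grip_width: 0.0856
t 9.93 tcp [0.5    0.0341 0.1327] tool shift mm [ 4.2  0.3 51.7] turn [ 0.     0.001 -0.009] F [-0.47 -0.93 -1.12] w 0.0856
```

```bash
python3 -m crank '.004 0 .018 0 0 -.009 -1;0 0 .018 0 0 0 -1;0 0 .01 0 0 0 -1;0 0 .003 0 0 0 -1;0 0 0 0 0 0 -1'
python3 -c "
from h import *
go([.4988,.038,.081])"
```

```text
clock: 10.35
eef_pos: [0.4997, 0.035, 0.0838]
tool_rot: [0.566, 0.824, -0.001, 0.0]
ft_force: [-0.0, -0.0, 0.5]
grip_width: 0.0856
t 10.35 tcp [0.4997 0.035  0.0838] tool shift mm [3.1 0.3 2.8] turn [-0.001  0.001 -0.006] F [-0.02 -0.04  0.52] w 0.0856
```

```bash
python3 -m crank '.003 0 .002 0 0 -.006 -.5;0 0 0 0 0 0 0;0 0 0 0 0 0 .5;0 0 0 0 0 0 1;0 0 0 0 0 0 1;0 0 0 0 0 0 1;0 0 0 0 0 0 1;0 0 0 0 0 0 1'
python3 -c "
from h import *
go([.4988,.038,.081])"
```

```text
clock: 11.02
eef_pos: [0.5013, 0.0381, 0.0861]
tool_rot: [0.564, 0.826, 0.002, 0.003]
ft_force: [-0.6, -0.5, -2.1]
grip_width: 0.0472
t 11.02 tcp [0.5013 0.0381 0.0861] tool shift mm [ 0.9 -2.4  5.1] turn [ 0.006  0.003 -0.   ] F [-0.61 -0.49 -2.06] w 0.0472
```

```bash
python3 -m crank '0 0 -.006 0 0 0 1;0 0 -.012 0 0 0 1;0 0 -.018 0 0 0 1;0 0 -.02 0 0 0 1;0 0 -.018 0 0 0 1;0 0 -.012 0 0 0 1;0 0 -.004 0 0 0 1;0 0 0 0 0 0 1;0 0 0 0 0 0 1'
python3 -c "
from h import *
go([.5013,.0381,.171]); print(readout.get_obs()['tau'].round(3))"
```

```text
clock: 11.77
eef_pos: [0.499, 0.0381, 0.1807]
tool_rot: [0.564, 0.826, 0.0, 0.001]
ft_force: [0.4, -0.1, -1.7]
grip_width: 0.0469
t 11.77 tcp [0.499  0.0381 0.1807] tool shift mm [-0.8  2.1  9.7] turn [0.002 0.002 0.   ] F [ 0.39 -0.12 -1.66] w 0.0469
[-0.0000e+00 -3.9115e+01  2.4929e+01  3.4000e-02 -6.0000e-03  0.0000e+00]
```

```bash
for i in 1 2 3 4 5 6 7 8; do python3 -m crank '0 0 0 0 0 0 1;0 0 0 0 0 0 1' | grep -E 'eef|force'; done
python3 -c "
from h import *
go([.5,.0378,.0861]); print(readout.get_obs()['tau'].round(3))"
```

```text
eef_pos: [0.4982, 0.038, 0.1794]
ft_force: [-0.2, -0.3, -1.9]
eef_pos: [0.4971, 0.0379, 0.1777]
ft_force: [0.6, 0.0, -1.8]
eef_pos: [0.4963, 0.0378, 0.1765]
ft_force: [0.7, -0.7, -1.3]
eef_pos: [0.496, 0.0378, 0.1759]
ft_force: [-0.2, 0.2, -1.0]
eef_pos: [0.4961, 0.0378, 0.1759]
ft_force: [0.4, -0.4, -1.7]
eef_pos: [0.4961, 0.0378, 0.1759]
ft_force: [-0.6, 0.2, -0.7]
eef_pos: [0.4962, 0.0378, 0.1761]
ft_force: [0.6, 0.1, -1.2]
eef_pos: [0.4963, 0.0378, 0.1762]
ft_force: [-0.2, -0.0, -0.9]
t 13.1 tcp [0.4963 0.0378 0.1762] tool shift mm [-1.5  4.  90. ] turn [-0.006 -0.001  0.   ] F [-0.2  -0.04 -0.9 ] w 0.0468
[ 0.0000e+00 -3.8652e+01  2.4362e+01  5.3000e-02 -6.0000e-03  0.0000e+00]
```

```bash
python3 -m crank '0 0 0 0 0 0 1;0 0 0 0 0 0 1;0 0 0 0 0 0 1;0 0 0 0 0 0 1;0 0 0 0 0 0 1;0 0 0 0 0 0 1;-.001 .003 .01 -.005 0 0 1;0 0 .018 0 0 0 1;0 0 .018 0 0 0 1;0 0 .012 0 0 0 1;0 0 .004 0 0 0 1;0 0 0 0 0 0 1;0 0 0 0 0 0 1'
python3 -c "
from h import *
go([.5,.0378,.0861])"
```

```text
clock: 14.18
eef_pos: [0.5012, 0.0381, 0.1136]
tool_rot: [0.564, 0.826, 0.001, 0.001]
ft_force: [0.6, 0.1, -1.3]
grip_width: 0.047
t 14.18 tcp [0.5012 0.0381 0.1136] tool shift mm [ 0.1 -1.3 27.5] turn [0.003 0.    0.   ] F [ 0.58  0.13 -1.29] w 0.047
```

```bash
python3 -m crank '0 -.001 .006 .002 0 0 1;0 0 .005 0 0 0 1;0 0 .002 0 0 0 1;0 0 0 0 0 0 1;0 0 0 0 0 0 1'
python3 -c "
from h import *
go([.5,.0378,.0861])"
```

```text
clock: 14.6
eef_pos: [0.5022, 0.0379, 0.1021]
tool_rot: [0.564, 0.826, 0.002, 0.002]
ft_force: [0.6, -0.3, -1.6]
grip_width: 0.047
t 14.6 tcp [0.5022 0.0379 0.1021] tool shift mm [ 0.7 -2.2 16. ] turn [ 0.006  0.002 -0.   ] F [ 0.58 -0.29 -1.58] w 0.047
```

```bash
python3 -m crank '0 -.003 .003 .005 .002 0 1;0 -.001 .003 0 0 0 1;0 -.0005 .003 0 0 0 1;0 0 .003 0 0 0 1;0 0 0 0 0 0 1'
python3 -c "
from h import *
go([.5,.0378,.0861])"
```

```text
clock: 15.02
eef_pos: [0.4981, 0.0361, 0.0896]
tool_rot: [0.564, 0.826, 0.001, 0.001]
ft_force: [0.3, 0.4, -1.8]
grip_width: 0.0466
t 15.02 tcp [0.4981 0.0361 0.0896] tool shift mm [0.9 2.4 3.5] turn [ 0.002  0.    -0.   ] F [ 0.28  0.43 -1.78] w 0.0466
```

In the well, with no contact and 3.5 mm to go.

```bash
python3 -m crank '.001 .002 .002 .002 0 0 1;0 0 .002 0 0 0 1;0 0 .002 0 0 0 1;0 0 .001 0 0 0 1;0 0 0 0 0 0 1'
python3 -c "
from h import *
go([.5,.0378,.0861])"
```

```text
clock: 15.43
eef_pos: [0.5, 0.0378, 0.0851]
tool_rot: [0.564, 0.826, -0.0, 0.001]
ft_force: [1.4, -0.4, -1.7]
grip_width: 0.0471
t 15.43 tcp [0.5    0.0378 0.0851] tool shift mm [ 0. -0. -1.] turn [ 0.001  0.001 -0.   ] F [ 1.44 -0.35 -1.65] w 0.0471
```

```bash
python3 -m crank '0 0 .002 0 0 0 1;0 0 .002 0 0 0 1;0 0 .001 0 0 0 1'
python3 -c "
from h import *
go([.5,.0378,.0861])"
```

```text
clock: 15.68
eef_pos: [0.5003, 0.0377, 0.0846]
tool_rot: [0.564, 0.826, 0.0, 0.002]
ft_force: [-2.2, -0.1, 0.9]
grip_width: 0.0468
t 15.68 tcp [0.5003 0.0377 0.0846] tool shift mm [ 0.2 -0.3 -1.5] turn [0.003 0.002 0.   ] F [-2.18 -0.08  0.93] w 0.0468
```

Contact: Fz went positive, so it is standing on the floor of the well. I'll release and rise.

```bash
python3 -m crank '0 0 0 0 0 0 .6;0 0 0 0 0 0 .2;0 0 0 0 0 0 -.3;0 0 0 0 0 0 -1;0 0 0 0 0 0 -1;0 0 0 0 0 0 -1;0 0 -.01 0 0 0 -1;0 0 -.015 0 0 0 -1;0 0 -.02 0 0 0 -1;0 0 -.02 0 0 0 -1;0 0 -.025 0 0 0 -1;0 0 -.025 0 0 0 -1;0 0 -.02 0 0 0 -1;0 0 -.01 0 0 0 -1;0 0 0 0 0 0 -1;0 0 0 0 0 0 -1'
python3 -c "
from h import *
c=viewer.calibration('wrist'); go([.4515,.1587,.235])
im=viewer.camera('wrist'); cv2.imwrite('pics/w6.png',im[:,:,::-1])
print(wpix([.5,.0378,.124],c),wpix([.4515,.1587,.124],c))
"
```

```text
clock: 17.02
eef_pos: [0.5, 0.038, 0.2408]
tool_rot: [0.563, 0.826, 0.001, 0.003]
ft_force: [1.2, -0.4, -0.9]
grip_width: 0.0858
t 17.02 tcp [0.5    0.038  0.2408] tool shift mm [130.1  -1.1   5.4] turn [0.005 0.003 0.   ] F [ 1.22 -0.39 -0.88] w 0.0858
[322.56019652 242.35520703] [321.22477494  46.31550359]
```

View pics/w6.png

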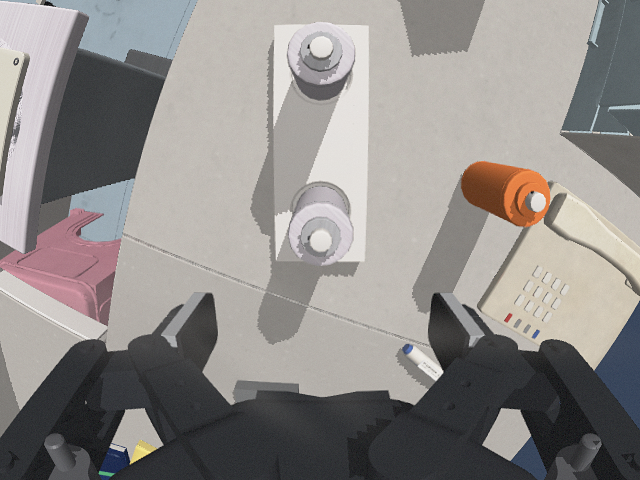

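Canister A stands upright in its well, with its button at (320,241) against a prediction of (322,242). The other one is at (321,46), as predicted. Moving to it.

```bash
python3 -m crank '.02 0 0 .005 .003 0 -1;.03 0 0 0 0 0 -1;.03 0 0 0 0 0 -1;.03 0 0 0 0 0 -1;.02 0 0 0 0 0 -1;0 0 0 0 0 0 -1;0 0 0 0 0 0 -1'
python3 -c "
from h import *
go([.4515,.1587,.22])"
```

```text
clock: 17.65
eef_pos: [0.4473, 0.1612, 0.2325]
tool_rot: [0.565, 0.825, -0.006, -0.004]
ft_force: [-0.0, -0.3, -0.4]
grip_width: 0.0854
t 17.65 tcp [0.4473 0.1612 0.2325] tool shift mm [-3.8  3.2 12.5] turn [-0.014 -0.    -0.004] F [-0.02 -0.3  -0.4 ] w 0.0854
```

```bash
python3 -m crank '-.004 .003 .012 -.014 0 -.004 -1;0 0 .02 0 0 0 -1;0 0 .025 0 0 0 -1;0 0 .025 0 0 0 -1;0 0 .01 0 0 0 -1;0 0 0 0 0 0 -1;0 0 0 0 0 0 -1'
python3 -c "
from h import *
go([.4515,.1587,.081])"
```

```text
clock: 18.23
eef_pos: [0.4518, 0.1521, 0.1335]
tool_rot: [0.566, 0.824, -0.003, -0.0]
ft_force: [-0.0, -0.7, -0.4]
grip_width: 0.0852
t 18.23 tcp [0.4518 0.1521 0.1335] tool shift mm [ 6.4  2.4 52.5] turn [-0.005  0.002 -0.006] F [-0.02 -0.74 -0.42] w 0.0852
```

```bash
python3 -m crank '.006 .002 .01 -.004 0 -.006 -1;0 0 .015 0 0 0 -1;0 0 .015 0 0 0 -1;0 0 .006 0 0 0 -1;0 0 0 0 0 0 -1;0 0 0 0 0 0 -1'
python3 -c "
from h import *
go([.4515,.1587,.081])"
```

```text
clock: 18.73
eef_pos: [0.4562, 0.1562, 0.0903]
tool_rot: [0.566, 0.825, 0.001, 0.003]
ft_force: [0.3, -0.2, -0.1]
grip_width: 0.0852
t 18.73 tcp [0.4562 0.1562 0.0903] tool shift mm [ 4.1 -3.5  9.3] turn [ 0.006  0.004 -0.005] F [ 0.29 -0.2  -0.06] w 0.0852
```

```bash
python3 -m crank '.004 -.0035 .005 .006 .004 -.005 -1;0 0 .004 0 0 0 -1;0 0 0 0 0 0 -.5;0 0 0 0 0 0 0;0 0 0 0 0 0 .5;0 0 0 0 0 0 1;0 0 0 0 0 0 1;0 0 0 0 0 0 1;0 0 0 0 0 0 1;0 0 0 0 0 0 1'
python3 -c "
from h import *
go([.4515,.1587,.081])"
```

```text
clock: 19.57
eef_pos: [0.4532, 0.1593, 0.0841]
tool_rot: [0.563, 0.826, 0.002, 0.001]
ft_force: [-0.9, 0.4, -0.5]
grip_width: 0.0468
t 19.57 tcp [0.4532 0.1593 0.0841] tool shift mm [ 0.1 -1.8  3.1] turn [ 0.005 -0.     0.   ] F [-0.93  0.38 -0.45] w 0.0468
```

```bash
python3 -m crank '0 0 -.006 .005 0 0 1;0 0 -.012 0 0 0 1;0 0 -.018 0 0 0 1;0 0 -.02 0 0 0 1;0 0 -.018 0 0 0 1;0 0 -.012 0 0 0 1;0 0 -.006 0 0 0 1;0 0 0 0 0 0 1;0 0 0 0 0 0 1;0 0 0 0 0 0 1;0 0 0 0 0 0 1'
for i in 1 2 3 4 5 6 7 8; do python3 -m crank '0 0 0 0 0 0 1;0 0 0 0 0 0 1' | grep -E 'eef|force'; done
python3 -c "
from h import *
go([.4515,.1587,.235])"
```

```text
clock: 20.48
eef_pos: [0.4478, 0.1575, 0.1751]
tool_rot: [0.563, 0.826, -0.007, -0.006]
ft_force: [-0.6, 0.0, -3.7]
grip_width: 0.0472
eef_pos: [0.4467, 0.1571, 0.1733]
ft_force: [-0.2, -0.2, -3.8]
eef_pos: [0.446, 0.1569, 0.1722]
ft_force: [-0.9, 0.8, -3.5]
eef_pos: [0.4457, 0.1568, 0.1718]
ft_force: [0.4, -0.4, -4.3]
eef_pos: [0.4457, 0.1568, 0.1717]
ft_force: [0.0, -0.1, -4.0]
eef_pos: [0.4458, 0.1568, 0.1718]
ft_force: [-1.3, -0.3, -3.3]
eef_pos: [0.4459, 0.1568, 0.172]
ft_force: [-0.5, 0.6, -2.9]
eef_pos: [0.446, 0.1569, 0.172]
ft_force: [0.0, -0.2, -4.5]
eef_pos: [0.446, 0.1569, 0.1721]
ft_force: [-0.0, 0.7, -3.5]
t 21.82 tcp [0.446  0.1569 0.1721] tool shift mm [ -0.2   4.2 -63. ] turn [-0.025 -0.001  0.   ] F [-0.01  0.68 -3.46] w 0.0467
```

This one pulls about 3.7 N, against about 1.4 N for the first, so it is clearly the heavier. I'll hold a moment more, then raise to the final height and straighten.

```bash
python3 -m crank '0 0 0 0 0 0 1;0 0 0 0 0 0 1;0 0 0 0 0 0 1;0 0 0 0 0 0 1;0 .001 -.006 -.012 0 0 1;0 .001 -.012 -.013 0 0 1;0 .001 -.015 0 0 0 1;0 0 -.015 0 0 0 1;0 0 -.012 0 0 0 1;0 0 -.004 0 0 0 1;0 0 0 0 0 0 1;0 0 0 0 0 0 1;0 0 0 0 0 0 1;0 0 0 0 0 0 1;0 0 0 0 0 0 1;0 0 0 0 0 0 1;0 0 0 0 0 0 1;0 0 0 0 0 0 1;0 0 0 0 0 0 1;0 0 0 0 0 0 1'
python3 -c "
from h import *
c=viewer.calibration('wrist'); go([.4515,.1587,.235]); print(readout.get_obs()['joint_vel'].round(3))
im=viewer.camera('wrist'); im2=viewer.camera('scene')[150:350,120:420]
b=cv2.resize(im2,(450,300)); a=cv2.resize(im,(400,300))
cv2.imwrite('pics/fin.png',np.hstack([a,b[:,:400]])[:,:,::-1])
"
```

```text
clock: 23.48
eef_pos: [0.4472, 0.1573, 0.2405]
tool_rot: [0.563, 0.826, 0.001, -0.0]
ft_force: [-0.2, 0.3, -3.0]
grip_width: 0.0468
t 23.48 tcp [0.4472 0.1573 0.2405] tool shift mm [-0.3  4.6  5.5] turn [ 0.002 -0.002  0.   ] F [-0.18  0.28 -3.02] w 0.0468
[ 0.001  0.005 -0.001 -0.     0.    -0.001]
```

View pics/fin.png

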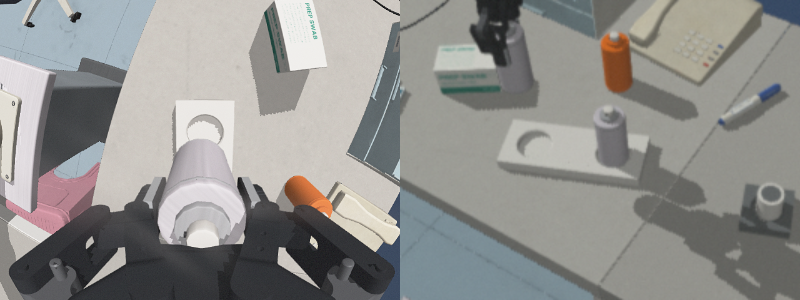

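The final view shows the heavier canister upright in the gripper, the lighter one standing in its well at (611,140), and the cap in the socket at (769,200). The swab box and the orange can haven't moved. Handing in.

```bash
python3 -c "
from workcell import order; print(order.job_done())"
```

```text
the job is handed in; nothing more can be done
None
```

The canister without the cap (in well_bare) is the fuller one. I handed the job in with it held in the gripper, at about 23.6 s on the clock.

- **Cap:** I set it open side down in the socket and let it go. In the wrist view its top was within 1 px of where a fully seated cap should appear. There was no clear contact force before I released it.
- **Weights:** each canister was lifted with its base about 9 cm above the worktop and held for over a second. The one that wore the cap pulled about 1.4 N (roughly 0.14 kg) and went back into its own well, released only after I felt contact with the floor. The other pulled about 3.7 N (roughly 0.38 kg). Each force reading scatters by up to about 1 N, but the gap is well beyond that.
- **Final state:** the heavier canister is upright to within about 0.003 rad and still, with its base about 16 cm above the worktop. In the last picture the lighter one stands in its well, the cap is in the socket, and the swab box and the orange look-alike have not moved. The stapler and sticky notes were outside that crop; the arm stayed clear of both.

In both holds the arm sank about 4 mm in the first half second before it settled, so I held a little longer each time. No check failed.

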